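# Stop the burner plate rocking

## Task

One corner of the burner plate rocks. Press down on the plate's corners with the fingertips to find the corner that dips, then push the shim plug of that corner down flat and come away. Leave the other three plugs standing up, do not lift the plate, and leave the bowl, jar and cup where they are.

Things in the scene. Friction and masses are not known exactly. Their poses are not given: they have to be found in the camera images.
- plate: loose square steel plate, 220 x 220 x 5 mm, 2 kg, level on four rubber feet (26 mm pads, hidden below). Origin: centre of its underside, 22 mm above the worktop; x away from the robot, y left at yaw 0. Amid it a burner with pan support, 34 mm above the plate's top, within 70 mm of the centre. Three corners are firm; the fourth dips about 7 mm under 5 N, springs back when let go, the opposite corner rising as much
- tray: fixed dark steel drip tray under the plate, 280 mm square, 10 mm rim; origin at its centre on the worktop, axes parallel to the plate's
- corner_1 (a point): the near-left corner of the plate (seen from the robot, tray at yaw 0): point on its bare top face 18 mm in from both edges, 27 mm above the worktop when level; it moves with the plate. This is where to press the corner
- corner_2 (a point): the near-right corner of the plate (seen from the robot, tray at yaw 0): point on its bare top face 18 mm in from both edges, 27 mm above the worktop when level; it moves with the plate. This is where to press the corner
- corner_3 (a point): the far-right corner of the plate (seen from the robot, tray at yaw 0): point on its bare top face 18 mm in from both edges, 27 mm above the worktop when level; it moves with the plate. This is where to press the corner
- corner_4 (a point): the far-left corner of the plate (seen from the robot, tray at yaw 0): point on its bare top face 18 mm in from both edges, 27 mm above the worktop when level; it moves with the plate. This is where to press the corner
- plug_1 (a point): shim plug belonging to the near-left corner (corner_1), 31 mm from that point towards the middle of the plate: black round head 22 mm wide, 4 mm thick, 9 mm clear above the plate. Point: centre of its top when raised, 40.5 mm above the worktop; fixed to the tray, it does not go down with the plug. Pushed straight down 9 mm (6 to 10 N) the head lies flat on the plate and stays, holding that corner up
- plug_2 (a point): shim plug belonging to the near-right corner (corner_2), 31 mm from that point towards the middle of the plate: black round head 22 mm wide, 4 mm thick, 9 mm clear above the plate. Point: centre of its top when raised, 40.5 mm above the worktop; fixed to the tray, it does not go down with the plug. Pushed straight down 9 mm (6 to 10 N) the head lies flat on the plate and stays, holding that corner up
- plug_3 (a point): shim plug belonging to the far-right corner (corner_3), 31 mm from that point towards the middle of the plate: black round head 22 mm wide, 4 mm thick, 9 mm clear above the plate. Point: centre of its top when raised, 40.5 mm above the worktop; fixed to the tray, it does not go down with the plug. Pushed straight down 9 mm (6 to 10 N) the head lies flat on the plate and stays, holding that corner up
- plug_4 (a point): shim plug belonging to the far-left corner (corner_4), 31 mm from that point towards the middle of the plate: black round head 22 mm wide, 4 mm thick, 9 mm clear above the plate. Point: centre of its top when raised, 40.5 mm above the worktop; fixed to the tray, it does not go down with the plug. Pushed straight down 9 mm (6 to 10 N) the head lies flat on the plate and stays, holding that corner up
- shim_a (a joint): how far one of the four shim plugs has been pushed down, m: 0 raised, 0.009 flat on the plate. Letters and places are shuffled every time, so the letter does not tell the corner
- shim_b (a joint): how far one of the four shim plugs has been pushed down, m: 0 raised, 0.009 flat on the plate. Letters and places are shuffled every time, so the letter does not tell the corner
- shim_c (a joint): how far one of the four shim plugs has been pushed down, m: 0 raised, 0.009 flat on the plate. Letters and places are shuffled every time, so the letter does not tell the corner
- shim_d (a joint): how far one of the four shim plugs has been pushed down, m: 0 raised, 0.009 flat on the plate. Letters and places are shuffled every time, so the letter does not tell the corner
- bowl: loose steel bowl, 130 mm across, 55 mm high, bystander; origin at the centre of its underside
- jar: loose amber glass jar, 60 mm across, 85 mm high, bystander; origin at the centre of its underside
- cup: loose white cup, 72 mm across, 75 mm high, bystander; origin at the centre of its underside

How it is judged:
On the way, in this order (a step that is already met when the one before it is completed fails the run):
1. the rocking corner is pressed with the fingers so that the plate tips (angle between plate's own z axis and vertical above 0.03 rad and contact force between the fingers and plate above 1 N), for 0.1 s.
2. that corner's shim plug is pushed down flat, the other three still up (value of joint shim_c above 0.0072 m and value of joint each of shim_a, shim_b, shim_d below 0.003 m), for 0.1 s.
At the end, for the whole second after the job is handed in: the plug of the rocking corner is pushed down at least 7.2 of its 9 mm, the other three less than 3 mm, and the plate lies level (within 0.02 rad) and still on its feet, centred within 10 mm on the tray (all of step 2 and angle between plate's own z axis and vertical below 0.02 rad and linear speed of plate below 0.01 m/s and horizontal distance between plate and tray below 0.01 m); the robot touches nothing.
It fails at once if a plug of a sound corner was pushed down (over 4 mm) (value of joint any of shim_a, shim_b, shim_d above 0.004 m).
It fails at once if the plate was lifted (centre over 10 mm up) (height (world z) of plate above 0.032 m).
It fails at once if the bowl, jar or cup was moved over 30 mm or lifted (distance of any of bowl, jar, cup from where it was at the start of the episode above 0.03 m or height (world z) of any of bowl, jar, cup above 0.015 m).
It also fails if it takes over 54 s, if anything falls off the work surface, if the arm or the gripper's body presses on something with over 40 N, if the wrist force passes 120 N, or if a joint passes its speed limit or range.

## Robot

A 7-joint arm with a two-finger parallel gripper is mounted at the origin on the work surface. World frame = base frame: x ahead of the robot, y to its left, z up, the work surface at z = 0. Lengths are in m, angles in rad, forces in N, time in s.
With the tool pointing down it reaches from about 0.4 to 0.875 m from the base axis. Payload 19.3 kg.
Tool frame: the origin (TCP) lies between the finger pads; the fingertips stand bot.tcp_to_tips ahead of it and the grasp point (between the pads) lies 3 mm ahead of it (bot.tcp_to_tips is the distance from the TCP to the fingertips, in m); x points along the fingers, y is the direction in which the jaws open and shut, and the axes are right-handed (so a half turn about x gives the same grasp; the last joint's range is limited). The gripper opens to 85 mm and grips with 20 to 120 N. Pads are 22 mm wide; open, the fingers measure 114 mm over their backs; the gripper's body (76 mm by 85 mm) begins 54 mm behind the grasp point. The pads swing forward as they close: fully open they stand 13 mm farther back than shut.
Start: joints at [-1.298, 0.521, -0.036, 1.599, 0.021, 1.021, -0.113], TCP at [0.21, 0.589, 0.253] pointing down, gripper open.
Joint ranges: [-2.91, 2.91], [-0.3, 2.13], [-1.5, 1.42], [0.17, 2.43], [-1.26, 4.41], [0.16, 1.93], [-2.52, 2.52]. Speed limits (rad/s): [1.89, 1.89, 2.39, 2.39, 3.01, 3.01, 3.01].

## Interface

Orientations are given as [roll, pitch, yaw] about the fixed x, y, z axes, in that order (R = Rz(yaw) Ry(pitch) Rx(roll)).
In Python, from workcell import bot, eyes gives the robot as it stands. The module is installed in compiled form; this text tells all that it offers.
- The arm moves only by the tool step_arm, never from a script. Its argument "targets" is a list that holds one entry, the list of rows, each a list of 7 numbers: the shift along the tool's x, y, z in cm, then the turn, a rotation vector about the tool's x, y, z in rad, then the opening, from 0 (shut) to 1 (fully open). A call has 1 to 10 rows; each row is the pose to reach, as a shift and turn from the pose measured when the call began, along the tool's axes at that moment; what a row does not reach only later rows make up. A row lasts 1/10 s, in which the tool goes at most 50 mm and 8.59 degrees, less where a joint would pass 70% of its speed; a pose out of reach is approached as far as the arm can. A call with a gripper value outside its range is refused whole. The fingers move at their own pace and stop on an object; "grip_force" is the grip in N (left out, the last holds). Time passes only in rows, so rows that repeat a pose let the fingers close. It gives the time, the measured TCP pose, the force and the opening at its end, in the units of the state.
- bot.observe(): the state, without advancing time (a new reading comes with each control period).
- eyes.grab_frame(name): name is "side" or "top"; returns the picture (400x640x3 uint8, red, green, blue); there is no depth.
- eyes.get_calibration(name): a dict with "fx", "fy", "cx", "cy" (pixels), "k1" (the pictures are not rectified: a ray, as slopes to the right and down, at radius r is drawn at 1 + k1 r^2 times it, then the intrinsics apply), "camera_from_world" (4x4, takes a point from world to camera coordinates). Camera axes: x right, y down, z forward; pixel columns grow to the right and rows downward; lengths in m; the calibration is good to about 2 mm. A picture is of the moment at which its call begins. get_calibration takes no time and is no camera call.
- bot.job_done(): hands the job in, once; it reports no verdict.
The state is a dict: "clock": time; "qpos": joint angles; "qd": joint speeds; "joint_efforts": joint torques, N m; "position": TCP position; "tool_rot": TCP orientation; "force": force on the tool from outside, world axes, zero at the start; "moment": the same for the moment, N m; "grip_width": finger opening in m.
Only numpy, scipy, OpenCV 4.12 (cv2) and the standard library are available. Lean on these libraries where they do the work, as an engineer would, in place of code of your own. Each camera call takes 0.05 s, during which the arm holds its last target.

## Working session

There is one attempt and no reset: what is moved stays moved. The work goes in short steps, Python scripts to look and compute and a tool call to move; the robot and the scene stay as the last step left them, time stands still between calls to the robot, and variables do not carry over. Pictures are saved under pics/ and viewed, and the job is handed in when it is done.

Besides the shell and the picture viewer there is one more tool, called after "Request:" by a JSON object that holds its "method" and its "body". step_arm: Moves the arm, as the interface text tells. Its arguments: {"type":"object","properties":{"targets":{"type":"array","items":{"type":"array","items":{"type":"array","items":{"type":"number"}}}},"grip_force":{"type":"number"}},"required":["targets"]}

```bash
mkdir -p pics
python3 - <<'E'
from workcell import bot, eyes
import cv2
s=bot.observe()
print({k:s[k] for k in ("clock","position","tool_rot","force","grip_width")},bot.tcp_to_tips)
for n in("side","top"):
    im=eyes.grab_frame(n);cv2.imwrite(f"pics/{n}0.png",im[:,:,::-1])
    c=eyes.get_calibration(n);print(n,c)
E
```

```text
{'clock': 0.0, 'position': array([0.21002304, 0.58833335, 0.25274664]), 'tool_rot': array([-1.49177948,  1.56969396, -1.83462517]), 'force': array([ 0.24414171,  0.15136619, -0.37917401]), 'grip_width': 0.0853023204976022} 0.022
side {'fx': 502.3061175693938, 'fy': 502.3061175693938, 'cx': 321.5184045856223, 'cy': 196.56337963532732, 'k1': -0.02747574797680368, 'camera_from_world': array([[ 0.95207163, -0.30558311,  0.01336332, -0.53357355],
       [-0.21897184, -0.71142851, -0.66777303,  0.1835317 ],
       [ 0.2135672 ,  0.63284156, -0.74424499,  0.97628432],
       [ 0.        ,  0.        ,  0.        ,  1.        ]])}
top {'fx': 387.0142726475477, 'fy': 387.0142726475477, 'cx': 318.9397621250939, 'cy': 203.89006936195545, 'k1': -0.07142215720833703, 'camera_from_world': array([[-0.01840703, -0.99951407,  0.02515576,  0.0208102 ],
       [-0.99723708,  0.01654245, -0.07241932,  0.54853999],
       [ 0.07196799, -0.02641928, -0.99705698,  0.99861683],
       [ 0.        ,  0.        ,  0.        ,  1.        ]])}
```

View pics/top0.png

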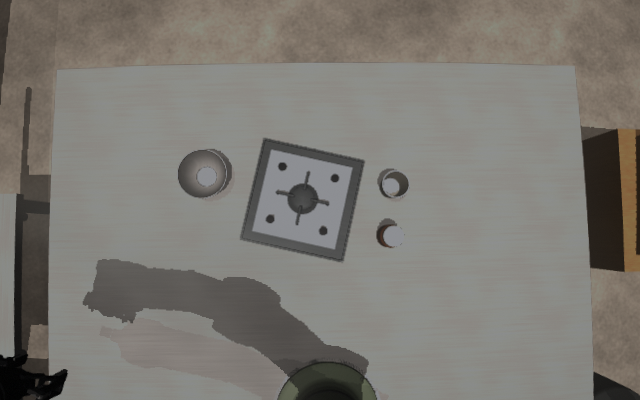

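View pics/side0.png

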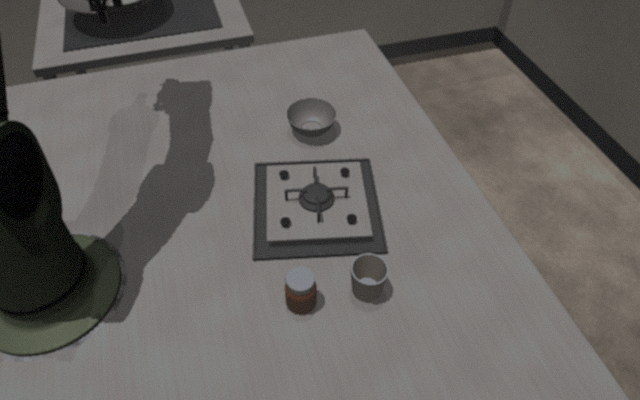

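The top view shows the plate at about (302,200), turned by about -13°. Its plugs are at (283,166), (335,178), (323,230) and (270,219). The bowl is on the left, the cup and jar on the right. Next I'll measure these.

```bash
cat > h.py <<'E'
import numpy as np, cv2
from workcell import bot, eyes
def ray(n,uv,z):
    c=eyes.get_calibration(n);K=np.array([[c['fx'],0,c['cx']],[0,c['fy'],c['cy']],[0,0,1]])
    p=cv2.undistortPoints(np.array([[uv]],float),K,np.array([c['k1'],0,0,0,0.]))[0,0]
    T=np.array(c['camera_from_world']);R=T[:3,:3];o=-R.T@T[:3,3];d=R.T@np.array([p[0],p[1],1])
    return o+d*(z-o[2])/d[2]
E
python3 - <<'E'
from h import *
seeds={'top':[(270,219),(323,230),(335,178),(283,166)],'side':[(284,175),(286,222),(352,219),(345,172)]}
res={}
for n in('top','side'):
    g=cv2.imread(f'pics/{n}0.png',0)
    out=[]
    for u,v in seeds[n]:
        u0,v0=u-9,v-9
        w=g[v0:v0+19,u0:u0+19].astype(float)
        m=(w<(w.min()+np.median(w))/2).astype(np.uint8)
        k,l,st,ce=cv2.connectedComponentsWithStats(m)
        i=1+np.argmax(st[1:,4]); c=ce[i]+[u0,v0]
        p=ray(n,c,.0395);out.append(p);print(n,c.round(1),st[i],p.round(4))
    out=np.array(out);c=out.mean(0);res[n]=out
    print('centre',c, 'diag',np.linalg.norm(out[2]-out[0]),np.linalg.norm(out[3]-out[1]))
    d=out[2]-out[0];e=out[3]-out[1];print('yaw', np.arctan2(d[1],d[0])+np.pi/4, np.arctan2(e[1],e[0])-np.pi/4)
g=cv2.imread('pics/top0.png',0)
m=(g<110).astype(np.uint8)
# tray outer corners
for uv in[(241,240),(343,262),(364,160),(264,138)]: print('tray',ray('top',uv,.01).round(3))
for uv in[(205,174),(393,184),(390,235)]: print('by',ray('top',uv,.06).round(3))
E
```

```text
top [269.7 218.4] [ 5  5  8  8 56] [0.5122 0.1388 0.0395]
top [322.7 230.2] [ 5  5  8  9 56] [0.4794 0.0032 0.0395]
top [334.4 177.5] [ 5  5  8  8 53] [ 0.6153 -0.0298  0.0395]
top [282.  166.1] [ 4  6  9  8 53] [0.6474 0.1058 0.0395]
centre [0.56354673 0.05451778 0.0395    ] diag 0.19756834323994085 0.19683034774303784
yaw -0.23651942122524083 -0.237292587793978
side [283.9 174.9] [ 4  5 10  9 69] [0.5126 0.1322 0.0395]
side [285.4 222.3] [ 4  5 10 10 82] [ 0.4799 -0.0024  0.0395]
side [351.5 219. ] [ 4  4 10 11 82] [ 0.6148 -0.0348  0.0395]
side [344.6 172.1] [ 5  5  8 10 63] [0.6475 0.1002 0.0395]
centre [0.56371136 0.04881539 0.0395    ] diag 0.19584683585714127 0.19646909730446832
yaw -0.23599832298641887 -0.23618844207457235
tray [0.458 0.218 0.01 ]
tray [ 0.395 -0.05   0.01 ]
tray [ 0.666 -0.113  0.01 ]
tray [0.73  0.155 0.01 ]
by [0.627 0.3   0.06 ]
by [ 0.594 -0.178  0.06 ]
by [ 0.464 -0.166  0.06 ]
```

```bash
cat >> h.py <<'E'
from scipy.spatial.transform import Rotation as Rn
C=np.array([.5636,.0525]);YAW=-.2365
def Rt():
    return Rn.from_euler('xyz',bot.observe()['tool_rot'])
def pt(k,r):  # point of corner k at distance r from plate centre on the diagonal
    a=YAW+{1:135,2:-135,3:-45,4:45}[k]*np.pi/180
    return C+r*np.array([np.cos(a),np.sin(a)])
def goal(x,y,tipz,ya):  # ya: world angle of tool y axis
    s=bot.observe();R=Rt()
    best=None
    X=np.array([0,0,-1.])
    for a in(ya,ya+np.pi):
        Y=np.array([np.cos(a),np.sin(a),0]);Rg=Rn.from_matrix(np.c_[X,Y,np.cross(X,Y)])
        rv=(R.inv()*Rg).as_rotvec()
        if best is None or np.linalg.norm(rv)<np.linalg.norm(best): best=rv
    d=R.inv().apply(np.array([x,y,tipz+bot.tcp_to_tips])-s['position'])
    print('shift cm',(d*100).round(2),'rotvec',best.round(3))
E
python3 - <<'E'
from h import *
print(Rt().as_matrix().round(3))
for k in(1,2,3,4):
  for r in (99.1,134): print(k,r,pt(k,r/1000).round(4))
for a in(45,135):
  for k in (1,2,3,4): goal(*pt(k,.134),.07,YAW+np.radians(a))
E
```

```text
[[-0.     0.336  0.942]
 [-0.001  0.942 -0.336]
 [-1.    -0.001  0.   ]]
1 99.1 [0.5119 0.137 ]
1 134 [0.4937 0.1668]
2 99.1 [0.4791 0.0008]
2 134 [ 0.4493 -0.0174]
3 99.1 [ 0.6153 -0.032 ]
3 134 [ 0.6335 -0.0618]
4 99.1 [0.6481 0.1042]
4 134 [0.6779 0.1224]
shift cm [ 16.11 -30.15  40.89] rotvec [0.679 0.    0.001]
shift cm [ 16.13 -49.    42.9 ] rotvec [0.679 0.    0.001]
shift cm [ 16.13 -46.99  61.74] rotvec [0.679 0.    0.001]
shift cm [ 16.11 -28.14  59.73] rotvec [0.679 0.    0.001]
shift cm [ 16.11 -30.15  40.89] rotvec [-0.892 -0.     0.001]
shift cm [ 16.13 -49.    42.9 ] rotvec [-0.892 -0.     0.001]
shift cm [ 16.13 -46.99  61.74] rotvec [-0.892 -0.     0.001]
shift cm [ 16.11 -28.14  59.73] rotvec [-0.892 -0.     0.001]
```

Request:
{"method": "step_arm", "body": {"targets": [[[0, -5, 7, 0.12, 0, 0, 0], [2, -9, 13, 0.24, 0, 0, 0], [4, -13, 18, 0.36, 0, 0, 0], [6, -17, 24, 0.48, 0, 0, 0], [8, -21, 29, 0.6, 0, 0, 0], [10, -25, 35, 0.68, 0, 0, 0], [12, -28, 39, 0.679, 0, 0, 0], [13, -30.15, 40.9, 0.679, 0, 0, 0], [13, -30.15, 40.9, 0.679, 0, 0, 0], [13, -30.15, 40.9, 0.679, 0, 0, 0]]], "grip_force": 40}}

```text
clock: 1.1
position: [0.4807, 0.1868, 0.1306]
tool_rot: [-0.934, 1.57, -1.955]
force: [0.7, 1.1, 1.1]
grip_width: -0.0002
```

Run:
```python
from h import *
goal(*pt(1,.134),.07,YAW+np.radians(45))
s=bot.observe();print({k:s[k] for k in ("clock","position","force","grip_width","qpos")})
```

```text
shift cm [3.86 0.07 2.38] rotvec [0.001 0.001 0.001]
{'clock': 1.1, 'position': array([0.48072812, 0.18678802, 0.13062964]), 'force': array([0.74434643, 1.07513362, 1.07745895]), 'grip_width': -0.00021347675819749287, 'qpos': array([-0.59338514,  0.53439064,  0.14403594,  1.99555381, -0.12485381,
        0.6206774 ,  0.18200865])}
```

Request:
{"method": "step_arm", "body": {"targets": [[[3, 0.07, 2.38, 0, 0, 0, 0], [5.5, 0.07, 2.38, 0, 0, 0, 0], [5.5, 0.07, 2.38, 0, 0, 0, 0], [5.5, 0.07, 2.38, 0, 0, 0, 0], [5.5, 0.07, 2.38, 0, 0, 0, 0]]]}}

```text
clock: 1.6
position: [0.494, 0.1677, 0.0768]
tool_rot: [0.749, 1.57, -0.271]
force: [-0.1, 0.3, 0.3]
grip_width: -0.0001
```

Run:
```python
from h import *
goal(*pt(1,.134),.03,YAW+np.radians(45))
s=bot.observe();print({k:s[k] for k in ("clock","position","force")})
tip=s['position']-[0,0,.022]
import cv2
ims=[]
for n in('top','side'):
    im=eyes.grab_frame(n)[:,:,::-1].copy()
    c=eyes.get_calibration(n);T=np.array(c['camera_from_world']);K=np.array([[c['fx'],0,c['cx']],[0,c['fy'],c['cy']],[0,0,1]])
    p=cv2.projectPoints(tip[None],cv2.Rodrigues(T[:3,:3])[0],T[:3,3],K,np.array([c['k1'],0,0,0,0.]))[0].ravel();print(n,p)
    q=(303,200) if n=='top' else (315,200)
    cr=im[q[1]-75:q[1]+75,q[0]-66:q[0]+66]
    ims.append(cv2.resize(cr,None,fx=3,fy=3,interpolation=cv2.INTER_CUBIC))
cv2.imwrite('pics/c1.png',np.hstack(ims))
```

```text
shift cm [ 2.48 -0.07  0.06] rotvec [ 0.002  0.001 -0.001]
{'clock': 1.6, 'position': array([0.49397859, 0.16771075, 0.07683713]), 'force': array([-0.14522939,  0.26827844,  0.34429176])}
top [257.72774516 225.5689814 ]
side [271.71222608 161.29743483]
```

View pics/c1.png

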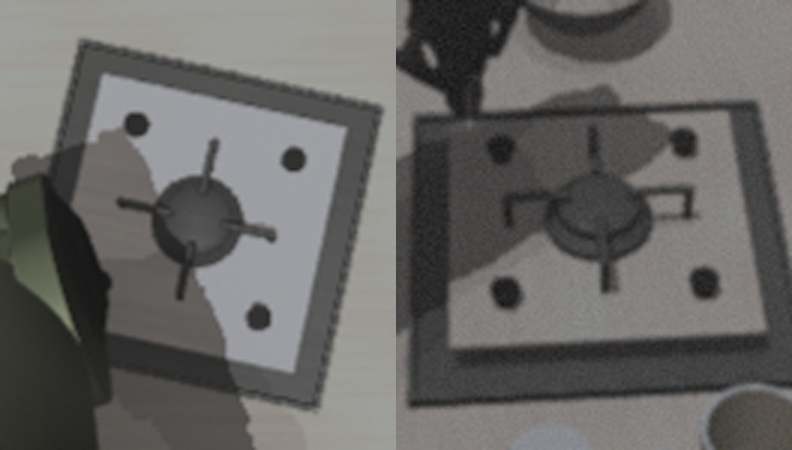

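The side view shows the fingertips at about (272,164) above the corner, close to the predicted position. Now I'll press corner 1.

Request:
{"method": "step_arm", "body": {"targets": [[[1.5, 0, 0, 0, 0, 0, 0], [2.5, 0, 0, 0, 0, 0, 0], [2.8, 0, 0, 0, 0, 0, 0], [3.0, 0, 0, 0, 0, 0, 0], [3.1, 0, 0, 0, 0, 0, 0], [3.1, 0, 0, 0, 0, 0, 0]]]}}

```text
clock: 2.3
position: [0.4942, 0.1681, 0.0485]
tool_rot: [1.593, 1.569, 0.573]
force: [-17.4, -2.3, 67.3]
grip_width: 0.0001
```

Corner 1 is firm: it gave 67 N with no dip, so I'll press more gently from here. Moving to corner 2.

Request:
{"method": "step_arm", "body": {"targets": [[[-3.5, 0, 0, 0, 0, 0, 0], [-3.5, 0, 0, 0, 0, 0, 0]]]}}

```text
clock: 2.5
position: [0.4957, 0.1687, 0.0871]
tool_rot: [1.496, 1.564, 0.476]
force: [0.6, -0.3, -0.9]
grip_width: -0.0002
```

Run:
```python
from h import *
goal(*pt(2,.134),.055,YAW+np.radians(45))
print(bot.observe()['force'],bot.observe()['position'])
```

```text
shift cm [  0.93 -13.7   13.43] rotvec [ 0.001  0.001 -0.007]
[ 0.59691481 -0.31068998 -0.87577309] [0.49571299 0.16869682 0.08714008]
```

Request:
{"method": "step_arm", "body": {"targets": [[[0, -4, 4, 0, 0, 0, 0], [0, -8, 8, 0, 0, 0, 0], [0, -11, 11, 0, 0, 0, 0], [0, -13.7, 13.43, 0, 0, -0.007, 0], [0.9, -13.7, 13.43, 0, 0, -0.007, 0], [0.9, -13.7, 13.43, 0, 0, -0.007, 0], [0.9, -13.7, 13.43, 0, 0, -0.007, 0]]]}}

```text
clock: 3.2
position: [0.4495, -0.0166, 0.0774]
tool_rot: [-0.041, 1.571, -1.061]
force: [-0.9, 0.1, 0.8]
grip_width: -0.0
```

Run:
```python
from h import *
goal(*pt(2,.134),.027,YAW+np.radians(45))
print(bot.observe()['force'],bot.observe()['position'])
```

```text
shift cm [ 2.84 -0.06  0.06] rotvec [0.002 0.    0.   ]
[-0.94598804  0.05901913  0.81582334] [ 0.44948972 -0.01656367  0.07737818]
```

Request:
{"method": "step_arm", "body": {"targets": [[[1.5, 0, 0, 0, 0, 0, 0], [2.5, 0, 0, 0, 0, 0, 0], [2.8, 0, 0, 0, 0, 0, 0], [2.95, 0, 0, 0, 0, 0, 0], [2.95, 0, 0, 0, 0, 0, 0]]]}}

```text
clock: 3.7
position: [0.4495, -0.0158, 0.0489]
tool_rot: [2.654, 1.57, 1.635]
force: [-7.1, 2.3, 30.1]
grip_width: -0.0
```

Corner 2 is firm (30 N, no dip). On to corner 3.

Request:
{"method": "step_arm", "body": {"targets": [[[-3.5, 0, 0, 0, 0, 0, 0], [-3.5, 0, 0, 0, 0, 0, 0]]]}}

```text
clock: 3.9
position: [0.4508, -0.0154, 0.0866]
tool_rot: [1.217, 1.567, 0.199]
force: [-0.9, -0.5, -0.2]
grip_width: -0.0002
```

Run:
```python
from h import *
goal(*pt(3,.134),.055,YAW+np.radians(45))
print(bot.observe()['force'],bot.observe()['position'])
```

```text
shift cm [ 1.02 13.11 13.54] rotvec [ 0.004  0.001 -0.003]
[-0.8673019  -0.53253969 -0.24474949] [ 0.45077594 -0.01542533  0.08664528]
```

Request:
{"method": "step_arm", "body": {"targets": [[[0, 4, 4, 0, 0, 0, 0], [0, 8, 8, 0, 0, 0, 0], [0, 11, 11.3, 0, 0, 0, 0], [0, 13.1, 13.5, 0, 0, 0, 0], [1, 13.1, 13.5, 0, 0, 0, 0], [1, 13.1, 13.5, 0, 0, 0, 0], [1, 13.1, 13.5, 0, 0, 0, 0]]]}}

```text
clock: 4.6
position: [0.6321, -0.061, 0.0769]
tool_rot: [1.485, 1.569, 0.467]
force: [-0.3, 0.2, -0.2]
grip_width: -0.0003
```

Run:
```python
from h import *
goal(*pt(3,.134),.027,YAW+np.radians(45))
print(bot.observe()['force'],bot.observe()['position'])
```

```text
shift cm [2.8  0.07 0.15] rotvec [ 0.004  0.    -0.002]
[-0.27845803  0.23861651 -0.18870642] [ 0.63208071 -0.0609706   0.07694947]
```

Request:
{"method": "step_arm", "body": {"targets": [[[1.5, 0.07, 0.15, 0, 0, 0, 0], [2.5, 0.07, 0.15, 0, 0, 0, 0], [2.8, 0.07, 0.15, 0, 0, 0, 0], [2.95, 0.07, 0.15, 0, 0, 0, 0], [2.95, 0.07, 0.15, 0, 0, 0, 0]]]}}

```text
clock: 5.1
position: [0.6332, -0.0617, 0.0475]
tool_rot: [1.783, 1.569, 0.765]
force: [-2.6, 1.7, 5.6]
grip_width: 0.0001
```

Corner 3 gives way: only 5.6 N, and the fingertips followed the command down. Pressing deeper.

Request:
{"method": "step_arm", "body": {"targets": [[[0.15, 0, 0, 0, 0, 0, 0], [0.3, 0, 0, 0, 0, 0, 0], [0.45, 0, 0, 0, 0, 0, 0], [0.55, 0, 0, 0, 0, 0, 0], [0.55, 0, 0, 0, 0, 0, 0], [0.55, 0, 0, 0, 0, 0, 0], [0.55, 0, 0, 0, 0, 0, 0]]]}}

```text
clock: 5.8
position: [0.6335, -0.0621, 0.0427]
tool_rot: [1.31, 1.569, 0.292]
force: [-1.7, -0.5, 6.5]
grip_width: -0.0001
```

Run:
```python
from h import *
print(bot.observe()['force'],bot.observe()['position'])
im=eyes.grab_frame('side')[:,:,::-1]
cv2.imwrite('pics/c3.png',cv2.resize(im[120:280,230:410],None,fx=3,fy=3,interpolation=cv2.INTER_CUBIC))
```

```text
[-1.65473325 -0.49364618  6.46943489] [ 0.63353453 -0.06210219  0.04267569]
```

View pics/c3.png

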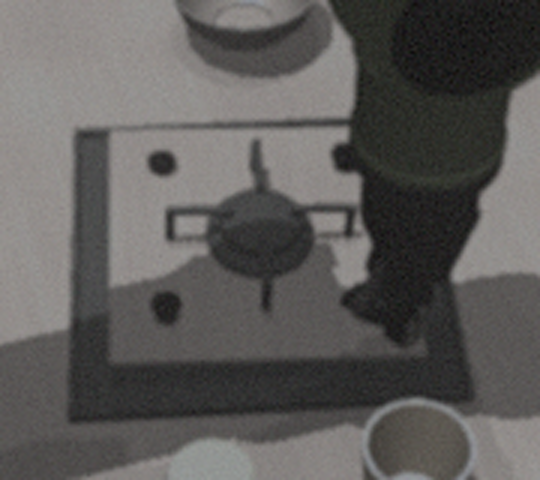

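Corner 3 dips 6.3 mm at 6.5 N, about 0.05 rad, so it is the rocking one. Lifting off and moving over plug 3.

Request:
{"method": "step_arm", "body": {"targets": [[[-0.4, 0, 0, 0, 0, 0, 0], [-0.8, 0, 0, 0, 0, 0, 0], [-3.5, 0, 0, 0, 0, 0, 0], [-3.5, 0, 0, 0, 0, 0, 0]]]}}

```text
clock: 6.25
position: [0.6352, -0.0624, 0.0808]
tool_rot: [1.071, 1.564, 0.053]
force: [1.2, -0.0, 0.8]
grip_width: -0.0001
```

Run:
```python
from h import *
goal(*pt(3,.099),.05,YAW+np.radians(45))
print(bot.observe()['force'],bot.observe()['position'])
```

```text
shift cm [ 0.87 -0.1  -3.64] rotvec [ 0.004  0.003 -0.006]
[ 1.17237338 -0.02190523  0.83782814] [ 0.63515564 -0.06238794  0.08079759]
```

Request:
{"method": "step_arm", "body": {"targets": [[[0, -0.1, -3.64, 0, 0, 0, 0], [0, -0.1, -3.64, 0, 0, -0.006, 0], [0.9, -0.1, -3.64, 0, 0, -0.006, 0], [0.9, -0.1, -3.64, 0, 0, -0.006, 0], [0.9, -0.1, -3.64, 0, 0, -0.006, 0]]]}}

```text
clock: 6.75
position: [0.6152, -0.0327, 0.0711]
tool_rot: [-0.301, 1.568, -1.32]
force: [0.4, -0.2, 0.0]
grip_width: 0.0003
```

Run:
```python
from h import *
goal(*pt(3,.099),.0315,YAW+np.radians(45))
print(bot.observe()['force'],bot.observe()['position'])
im=eyes.grab_frame('side')[:,:,::-1]
cv2.imwrite('pics/p3.png',cv2.resize(im[120:280,230:410],None,fx=3,fy=3,interpolation=cv2.INTER_CUBIC))
```

```text
shift cm [ 1.76  0.04 -0.07] rotvec [0.003 0.003 0.001]
[ 0.38263817 -0.24209292  0.04921956] [ 0.61522308 -0.03271832  0.0711182 ]
```

View pics/p3.png

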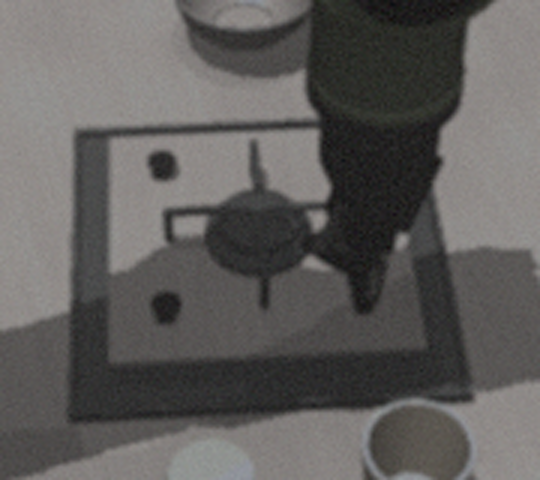

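The fingers cover plug 3 at crop (365,300), full-image (352,220). Pressing down.

Request:
{"method": "step_arm", "body": {"targets": [[[0.6, 0, 0, 0, 0, 0, 0], [0.9, 0, 0, 0, 0, 0, 0], [1.1, 0, 0, 0, 0, 0, 0], [1.3, 0, 0, 0, 0, 0, 0], [1.5, 0, 0, 0, 0, 0, 0], [1.6, 0, 0, 0, 0, 0, 0], [1.6, 0, 0, 0, 0, 0, 0]]]}}

```text
clock: 7.5
position: [0.6153, -0.033, 0.0552]
tool_rot: [-0.235, 1.567, -1.254]
force: [-0.8, -0.7, 1.2]
grip_width: 0.0002
```

Request:
{"method": "step_arm", "body": {"targets": [[[0.1, 0, 0, 0, 0, 0, 0], [0.2, 0, 0, 0, 0, 0, 0], [0.25, 0, 0, 0, 0, 0, 0], [0.25, 0, 0, 0, 0, 0, 0]]]}}

```text
clock: 7.9
position: [0.6155, -0.0331, 0.0535]
tool_rot: [-0.104, 1.567, -1.123]
force: [-4.1, 0.1, 18.1]
grip_width: -0.0002
```

Request:
{"method": "step_arm", "body": {"targets": [[[0.05, 0, 0, 0, 0, 0, 0], [0.05, 0, 0, 0, 0, 0, 0], [0, 0, 0, 0, 0, 0, 0], [-1, 0, 0, 0, 0, 0, 0], [-5, 0, 0, 0, 0, 0, 0], [-10, 0, 0, 0, 0, 0, 0], [-15, 0, 0, 0, 0, 0, 0], [-18, 0, 0, 0, 0, 0, 0], [-18, 0, 0, 0, 0, 0, 0], [-18, 0, 0, 0, 0, 0, 0]]]}}

```text
clock: 8.9
position: [0.6153, -0.0324, 0.2343]
tool_rot: [0.205, 1.567, -0.814]
force: [-0.6, 0.5, -0.6]
grip_width: -0.0002
```

Run:
```python
from h import *
print(bot.observe()['clock'],bot.observe()['force'],bot.observe()['position'])
im=eyes.grab_frame('side')[:,:,::-1]
cv2.imwrite('pics/e0.png',im)
```

```text
8.9 [-0.63927558  0.50676627 -0.62921623] [ 0.61531155 -0.03240002  0.23428473]
```

View pics/e0.png

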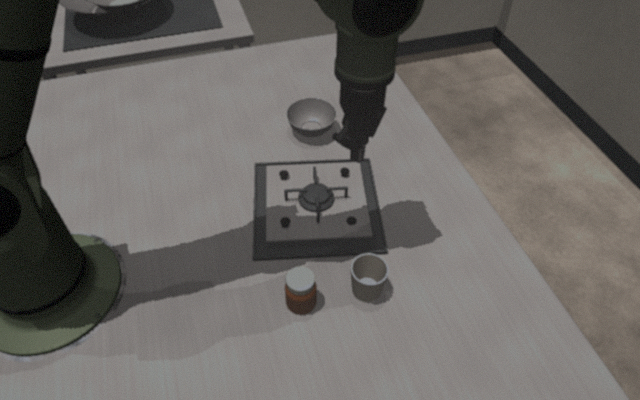

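The arm is clear, and the bowl, jar and cup are in place. The plate looks level, and plug 3 at (351,221) looks flat. I'll compare against the first picture.

Run:
```python
from h import *
A=cv2.imread('pics/side0.png');B=cv2.imread('pics/e0.png')
cr=lambda x:cv2.resize(x[150:265,245:392],None,fx=2.7,fy=2.7,interpolation=cv2.INTER_CUBIC)
cv2.imwrite('pics/cmp.png',np.hstack([cr(A),cr(B)]))
for u,v in[(284,175),(286,222),(352,219),(345,172)]:
  r=[]
  for g in(A,B):
    w=cv2.cvtColor(g,6)[v-9:v+10,u-9:u+10].astype(float);m=(w<(w.min()+np.median(w))/2).astype(np.uint8)
    k,l,st,ce=cv2.connectedComponentsWithStats(m);i=1+np.argmax(st[1:,4]);r+=[(ce[i]+[u-9,v-9]).round(1),st[i,4]]
  print(r)
```

```text
[array([283.8, 174.9]), np.int32(70), array([283.9, 175. ]), np.int32(69)]
[array([285.4, 222.3]), np.int32(82), array([284.9, 222.1]), np.int32(75)]
[array([351.5, 219. ]), np.int32(82), array([351. , 220.5]), np.int32(60)]
[array([344.6, 172. ]), np.int32(64), array([344.5, 172.2]), np.int32(68)]
```

View pics/cmp.png

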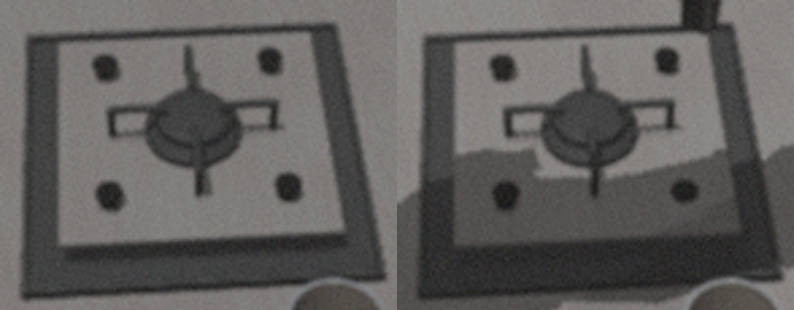

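Run:
```python
from workcell import bot
print(bot.job_done())
```

```text
the job is handed in; nothing more can be done
None
```

I found the rocking corner, pushed its shim plug down flat and handed the job in after 8.9 s on the robot's clock. It is the far-right one, corner_3.

- **Finding the corner:** Corners 1 and 2 were firm, at 67 N and 30 N with no dip. Corner 3 dipped 6.3 mm at 6.5 N, about 0.05 rad. I did not press corner 4, since corner 3 had already shown itself.
- **Pushing the plug:** I pushed plug_3 until the fingertips were 31.5 mm above the worktop, which is its flat height. The force had risen to 18 N by then. I then lifted the arm clear.
- **Last check:** The final side picture shows plug 3 flat. The other three plugs stand where they were, within 0.5 pixel of the first picture. The plate looks level and unshifted by eye, and the bowl, jar and cup look unmoved. The force on the tool reads near zero.

- **Disagreement:** The two cameras differed by about 5 mm sideways on the plug positions. I used a value close to their average, and it landed on the plug.
- **Too hard a press:** The first press, on corner 1, was harder than I intended at 67 N, still under the 120 N wrist limit.
- **Not measured:** I could not read the plug's travel directly, so the judgement that it is flat rests on tip height, force and picture.

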